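Put the bracelet stand in order on the dressing table

ROBOT

A 6-joint arm with a two-finger parallel gripper is mounted at the origin on the work surface. World frame = base frame: x ahead of the robot, y to its left, z up, the work surface at z = 0. Lengths are in m, angles in rad, forces in N, time in s.
With the tool pointing down it reaches from about 0.3 to 0.775 m from the base axis. Payload 14.6 kg.
Tool frame: the origin (TCP) lies between the finger pads; the fingertips stand 19 mm ahead of it and the grasp point (between the pads) is the TCP (tip_extent is the distance from the TCP to the fingertips, in m); y points along the fingers, x is the direction in which the jaws open and shut, and the axes are right-handed (so a half turn about y gives the same grasp; the last joint's range is limited). The gripper opens to 94 mm and grips with 3 to 60 N. Pads are 16 mm wide; open, the fingers measure 119 mm over their backs; the gripper's body (75 mm by 177 mm) begins 78 mm behind the grasp point.
Start: joints at [-1.292, 0.3, 1.521, -0, 1.321, -0.067], TCP at [0.186, -0.517, 0.224] pointing down, gripper open.
Joint ranges: [-3.03, 3.03], [-0.79, 2.21], [0.23, 2.52], [-1.04, 4.18], [0, 3.07], [-2.55, 2.55]. Speed limits (rad/s): [2.22, 2.22, 2.57, 3.14, 3.14, 3.14].

INTERFACE

Orientations are given as [roll, pitch, yaw] about the fixed x, y, z axes, in that order (R = Rz(yaw) Ry(pitch) Rx(roll)).
In Python, from station import * gives the robot as it stands.
- The arm moves only by the shell command python3 -m pendant 'ROWS' [OPENING] [FORCE]. ROWS is a JSON object of lists of equal length, an entry for each row: "translation": the shift along the tool's x, y, z each as a share of 0.5 m, from -1 to 1, a list of three; "rot": the turn, a rotation vector about the tool's x, y, z each as a share of 90 degrees, from -1 to 1, a list of three. In form: {"translation": [[x, y, z], ...], "rot": [[ax, ay, az], ...]}. A call has 1 to 8 rows; each row is the pose to reach, as a shift and turn from the pose measured when the call began, along the tool's axes at that moment; what a row does not reach only later rows make up. A row lasts 1/12 s, in which the tool goes at most 41.7 mm and 7.16 degrees, less where a joint would pass 70% of its speed; a pose out of reach is approached as far as the arm can. A call with a number of a shift or a turn outside -1 to 1 is refused whole. A call with a gripper value outside its range is refused whole. OPENING is the opening, from 0 (shut) to 1 (fully open), set as the call begins (- or left out, the last holds). The fingers move at their own pace and stop on an object; FORCE is the grip in N (left out, the last holds). Time passes only in rows, so rows that repeat a pose let the fingers close. It gives the time, the measured TCP pose, the force and the opening at its end, in the units of the state.
- get_obs(): the state, without advancing time (a new reading comes with each control period).
- camera(name): name is "side" or "top" or "wrist"; returns the picture (480x640x3 uint8, red, green, blue); there is no depth.
- camera_params(name): a dict with "mtx" (3x3 intrinsics, pixels), "view" (4x4, takes a point from world to camera coordinates); the wrist camera has in their place "tool_from_camera" (4x4, takes a point from camera to tool coordinates, whose origin is the TCP and whose axes are the tool frame's). Camera axes: x right, y down, z forward; pixel columns grow to the right and rows downward; lengths in m; the calibration is good to about 2 mm. A picture is of the moment at which its call begins: read the wrist's pose just before it. camera_params takes no time and is no camera call.
- hand_in(): hands the job in, once; it reports no verdict.
The state is a dict: "time_s": time; "qpos": joint angles; "joint_vel": joint speeds; "tau": joint torques, N m; "ee_pos": TCP position; "eef_rot": TCP orientation; "force": force on the tool from outside, world axes, zero at the start; "moment": the same for the moment, N m; "grip_width": finger opening in m.
Only numpy, scipy, OpenCV 4.12 (cv2) and the standard library are available. Lean on these libraries where they do the work, as an engineer would, in place of code of your own. Each camera call takes 0.05 s, during which the arm holds its last target.

TASK

The watch bar and the bangle bar have been put back in each other's places on the bracelet stand: swap them, and lay every loose bar that is on the table into one of the other places, so that each bar rests level with both its necks down in facing notches. Do not knock the other things on the table about.

Things in the scene. Friction and masses are not known exactly. Their poses are not given: they have to be found in the camera images.
- stand: pale wooden bracelet stand, fixed: base board 236 x 400 x 14 mm, two upright cheeks 380 mm long, 14 mm thick, 82 mm tall, centred 105 mm either side of the middle. Each has five open-topped 90-degree V notches 36 mm wide, 18 mm deep, 76 mm apart; facing notches make one place for a bar. Origin: middle of the underside; x along a seated bar, y along the row of places, z up
- watch_bar: bar with charcoal pads and two wristwatches; starts in place 1 or 4. All bars alike: dark dowel, 16 mm thick, 268 mm long; from the middle each half has 30 mm bare waist (grip here), a pad 60 mm long, 40 mm thick, 30 mm bare neck (rests in a notch), an end block 46 mm square, 14 mm thick. Origin: middle of the axis; x along the dowel. Axis 23 mm up when on the table. About 0.26 kg
- bangle_bar: bar with cream pads and six gold bangles fixed on them; starts in the other one of places 1 and 4. About 0.24 kg; shape, origin and axes as the watch bar
- cuff_bar: bar with grey pads and two wide steel cuffs fixed on them; if present, lies loose on the table. About 0.24 kg; shape, origin and axes as the watch bar
- bead_bar: bar with grey pads and four blue bead bracelets fixed on them; if present, lies loose on the table. About 0.22 kg; shape, origin and axes as the watch bar
- leather_bar: bar with grey pads and four dark red leather bands fixed on them; if present, lies loose on the table. About 0.22 kg; shape, origin and axes as the watch bar
- place1 (a point): place 1 of the stand: where the middle of a bar's axis is when it is seated there, 75 mm above the table, midway between the cheeks; axes as the stand's. A seated bar can shift 8 mm either way along its axis. Places 1 to 5 run in the direction of the stand's +y.
- place2 (a point): place 2 of the stand: where the middle of a bar's axis is when it is seated there, 75 mm above the table, midway between the cheeks; axes as the stand's. A seated bar can shift 8 mm either way along its axis.
- place3 (a point): place 3 of the stand: where the middle of a bar's axis is when it is seated there, 75 mm above the table, midway between the cheeks; axes as the stand's. A seated bar can shift 8 mm either way along its axis.
- place4 (a point): place 4 of the stand: where the middle of a bar's axis is when it is seated there, 75 mm above the table, midway between the cheeks; axes as the stand's. A seated bar can shift 8 mm either way along its axis.
- place5 (a point): place 5 of the stand: where the middle of a bar's axis is when it is seated there, 75 mm above the table, midway between the cheeks; axes as the stand's. A seated bar can shift 8 mm either way along its axis.
- vase: green glass vase with eucalyptus, 72 mm wide, 215 mm tall with its stems, at the table's far side; bystander, leave it alone; origin at the centre of its underside
- ring_dish: small white ceramic dish, 72 mm wide, 22 mm tall, between the stand and the loose bars; bystander, leave it alone; origin at the centre of its underside
- perfume: pink square perfume bottle with black cap, 34 x 56 x 102 mm, at the table's far side; bystander, leave it alone; origin at the centre of its underside
- candle: amber glass candle jar, 74 mm wide, 80 mm tall, at the table's far side; bystander, leave it alone; origin at the centre of its underside
- cream_jar: white cream jar, 56 mm wide, 45 mm tall, near the robot on its left; bystander, leave it alone; origin at the centre of its underside
- hairbrush: wooden hairbrush, 215 mm long, 26 mm tall, near the robot on its right; origin at its underside; bystander, leave it alone

How it is judged:
At the end, for the whole second after the job is handed in: Watch bar and bangle bar seated in each other's starting places, each loose bar seated in place 2, 3 or 5. Seated: middle within 14 mm of the place's point (seen from above) and 5 mm in height, axis within 0.06 rad of the stand's x and 0.04 rad of level; all at rest (((horizontal distance between watch_bar and place1 below 0.014 m and z of watch_bar in the frame of stand between 0.07 and 0.08 m and angle between the x axis of each of watch_bar, bangle_bar and the x axis of stand, either way round below 0.06 rad and angle between watch_bar's own x axis and vertical between 1.53 and 1.612 rad and horizontal distance between bangle_bar and place4 below 0.014 m and z of bangle_bar in the frame of stand between 0.07 and 0.08 m and angle between bangle_bar's own x axis and vertical between 1.53 and 1.612 rad) or (horizontal distance between watch_bar and place4 below 0.014 m and z of watch_bar in the frame of stand between 0.07 and 0.08 m and angle between the x axis of each of watch_bar, bangle_bar and the x axis of stand, either way round below 0.06 rad and angle between watch_bar's own x axis and vertical between 1.53 and 1.612 rad and horizontal distance between bangle_bar and place1 below 0.014 m and z of bangle_bar in the frame of stand between 0.07 and 0.08 m and angle between bangle_bar's own x axis and vertical between 1.53 and 1.612 rad)) and distance of each of watch_bar, bangle_bar from where it was at the start of the episode above 0.15 m and ((horizontal distance between cuff_bar and place2 below 0.014 m and z of cuff_bar in the frame of stand between 0.07 and 0.08 m and angle between the x axis of cuff_bar and the x axis of stand, either way round below 0.06 rad and angle between cuff_bar's own x axis and vertical between 1.53 and 1.612 rad) or (horizontal distance between cuff_bar and place3 below 0.014 m and z of cuff_bar in the frame of stand between 0.07 and 0.08 m and angle between the x axis of cuff_bar and the x axis of stand, either way round below 0.06 rad and angle between cuff_bar's own x axis and vertical between 1.53 and 1.612 rad) or (horizontal distance between cuff_bar and place5 below 0.014 m and z of cuff_bar in the frame of stand between 0.07 and 0.08 m and angle between the x axis of cuff_bar and the x axis of stand, either way round below 0.06 rad and angle between cuff_bar's own x axis and vertical between 1.53 and 1.612 rad)) and ((horizontal distance between bead_bar and place2 below 0.014 m and z of bead_bar in the frame of stand between 0.07 and 0.08 m and angle between the x axis of bead_bar and the x axis of stand, either way round below 0.06 rad and angle between bead_bar's own x axis and vertical between 1.53 and 1.612 rad) or (horizontal distance between bead_bar and place3 below 0.014 m and z of bead_bar in the frame of stand between 0.07 and 0.08 m and angle between the x axis of bead_bar and the x axis of stand, either way round below 0.06 rad and angle between bead_bar's own x axis and vertical between 1.53 and 1.612 rad) or (horizontal distance between bead_bar and place5 below 0.014 m and z of bead_bar in the frame of stand between 0.07 and 0.08 m and angle between the x axis of bead_bar and the x axis of stand, either way round below 0.06 rad and angle between bead_bar's own x axis and vertical between 1.53 and 1.612 rad)) and ((horizontal distance between leather_bar and place2 below 0.014 m and z of leather_bar in the frame of stand between 0.07 and 0.08 m and angle between the x axis of leather_bar and the x axis of stand, either way round below 0.06 rad and angle between leather_bar's own x axis and vertical between 1.53 and 1.612 rad) or (horizontal distance between leather_bar and place3 below 0.014 m and z of leather_bar in the frame of stand between 0.07 and 0.08 m and angle between the x axis of leather_bar and the x axis of stand, either way round below 0.06 rad and angle between leather_bar's own x axis and vertical between 1.53 and 1.612 rad) or (horizontal distance between leather_bar and place5 below 0.014 m and z of leather_bar in the frame of stand between 0.07 and 0.08 m and angle between the x axis of leather_bar and the x axis of stand, either way round below 0.06 rad and angle between leather_bar's own x axis and vertical between 1.53 and 1.612 rad)) and linear speed of each of watch_bar, bangle_bar, cuff_bar, bead_bar, leather_bar below 0.02 m/s); the robot touches nothing.
It fails at once if one of the other things on the table is shifted by more than 5 cm (distance of any of vase, ring_dish, perfume, candle, cream_jar, hairbrush from where it was at the start of the episode above 0.05 m).
It fails at once if one of the other things on the table is tipped over (angle between any of vase, ring_dish, perfume, candle, cream_jar, hairbrush's own z axis and vertical above 0.6 rad).
Of cuff_bar, bead_bar, leather_bar only 2 to 3 are there at a start; the rules pass over those that are not, and their reading is None.
At some moment in a run one of cuff_bar, bead_bar, leather_bar may be knocked a few centimetres aside while the robot is not near it.
Once in a run the grip may slacken for a moment while it holds something.
It also fails if it takes over 210 s, if anything falls off the work surface, if the arm or the gripper's body presses on something with over 40 N, if the wrist force passes 120 N, or if a joint passes its speed limit or range.

## Working session

There is one attempt and no reset: what is moved stays moved. The work goes in short steps, Python scripts to look and compute and a shell command to move; the robot and the scene stay as the last step left them, time stands still between calls to the robot, and variables do not carry over. Pictures are saved under pics/ and viewed, and the job is handed in when it is done.

```bash
ls; mkdir -p pics
python3 - <<'E'
from station import *
import cv2,numpy as np
np.set_printoptions(precision=4,suppress=True)
print(get_obs())
for n in("top","side","wrist"):
    cv2.imwrite(f"pics/{n}0.png",camera(n)[:,:,::-1]); print(n,camera_params(n))
E
```

```text
pics
{'time_s': 0.0, 'qpos': array([-1.2916,  0.3005,  1.5216, -0.    ,  1.3207, -0.0666]), 'joint_vel': array([-0.0006, -0.0028, -0.0011,  0.0024, -0.0008, -0.0006]), 'tau': array([  0.004 , -53.1799, -35.2732,   0.071 ,   0.0244,  -0.0001]), 'ee_pos': array([ 0.1864, -0.5172,  0.2239]), 'eef_rot': array([-1.5707,  0.0011, -1.225 ]), 'force': array([-0.1283, -0.7331, -0.2748]), 'moment': array([ 0.0187,  0.0315, -0.0171]), 'grip_width': 0.09399265115154422}
top {'mtx': array([[485.3793,   0.    , 310.5249],
       [  0.    , 485.3793, 245.1102],
       [  0.    ,   0.    ,   1.    ]]), 'view': array([[-0.0048, -1.    ,  0.0001, -0.0258],
       [-0.989 ,  0.0047, -0.1478,  0.5384],
       [ 0.1478, -0.0008, -0.989 ,  1.1075],
       [ 0.    ,  0.    ,  0.    ,  1.    ]])}
side {'mtx': array([[447.2266,   0.    , 318.1179],
       [  0.    , 447.2266, 244.2383],
       [  0.    ,   0.    ,   1.    ]]), 'view': array([[-0.9975, -0.0692, -0.0167,  0.503 ],
       [-0.0243,  0.5513, -0.834 ,  0.0756],
       [ 0.0669, -0.8314, -0.5516,  0.9605],
       [ 0.    ,  0.    ,  0.    ,  1.    ]])}
wrist {'mtx': array([[389.9675,   0.    , 319.2407],
       [  0.    , 389.9675, 238.8237],
       [  0.    ,   0.    ,   1.    ]]), 'tool_from_camera': array([[ 1.    , -0.0005, -0.001 , -0.0004],
       [ 0.0009, -0.2659,  0.964 , -0.1596],
       [-0.0007, -0.964 , -0.2659,  0.0778],
       [ 0.    ,  0.    ,  0.    ,  1.    ]])}
```

View pics/top0.png

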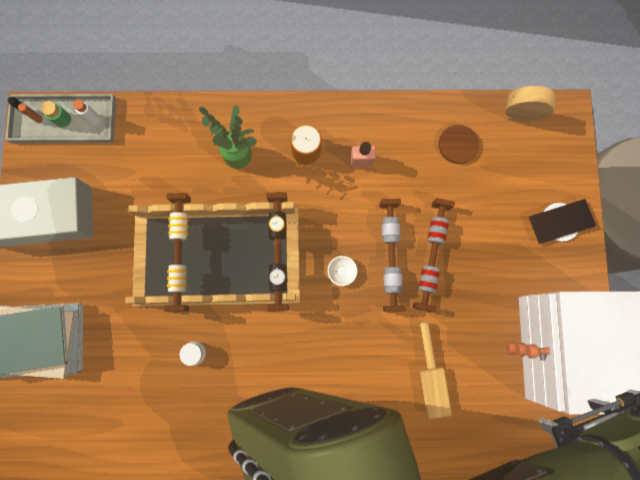

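View pics/side0.png

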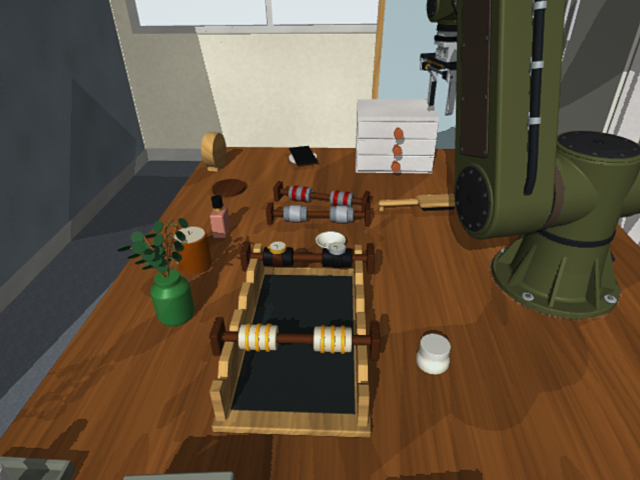

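View pics/wrist0.png

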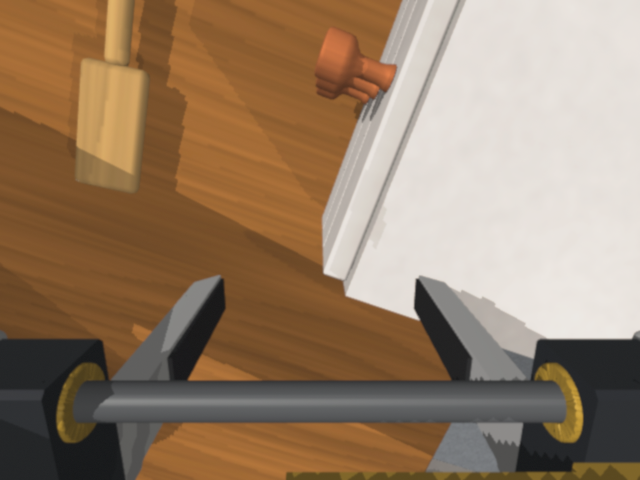

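The top view shows the bangle bar at column ~178 and the watch bar at ~278 on the stand. The cuff bar (~392) and leather bar (~432) lie loose, and there is no bead bar. The bar offsets relative to the stand suggest the watch is in place 1 and the bangle in place 4. I'll zoom in to measure.

```bash
cat > h.py <<'E'
from station import *
import cv2,numpy as np
np.set_printoptions(precision=4,suppress=True)
def ray(P,uv):
    K,V=np.array(P["mtx"]),np.array(P["view"]);R=V[:3,:3];t=V[:3,3]
    return -R.T@t, R.T@np.linalg.solve(K,[uv[0],uv[1],1.])
def onplane(P,uv,z):
    c,d=ray(P,uv); return c+d*(z-c[2])/d[2]
def proj(P,X):
    K,V=np.array(P["mtx"]),np.array(P["view"]); q=K@(V[:3,:3]@np.asarray(X,float)+V[:3,3]); return q[:2]/q[2]
E
python3 - <<'E'
from h import *
im=cv2.imread("pics/top0.png")
cv2.imwrite("pics/z1.png",cv2.resize(im[180:320,110:310],None,fx=4,fy=4,interpolation=cv2.INTER_CUBIC))
cv2.imwrite("pics/z2.png",cv2.resize(im[180:320,300:480],None,fx=4,fy=4,interpolation=cv2.INTER_CUBIC))
E
```

```text
(no output)
```

View pics/z1.png

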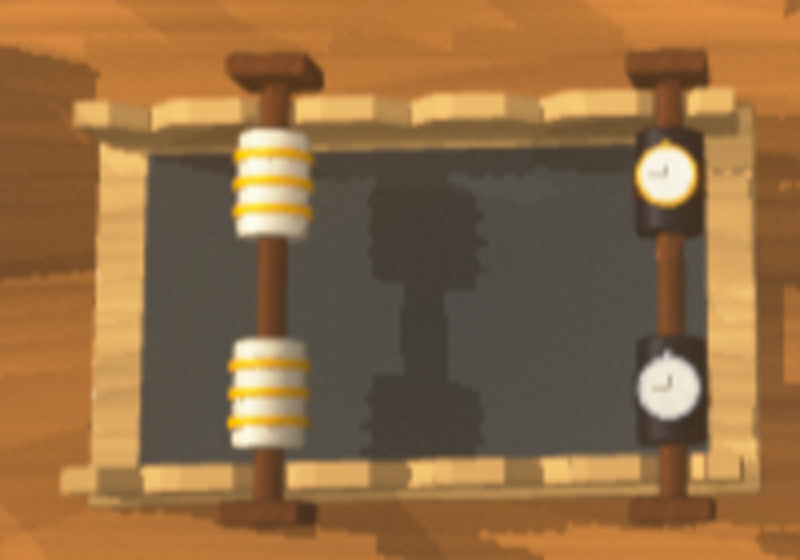

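View pics/z2.png

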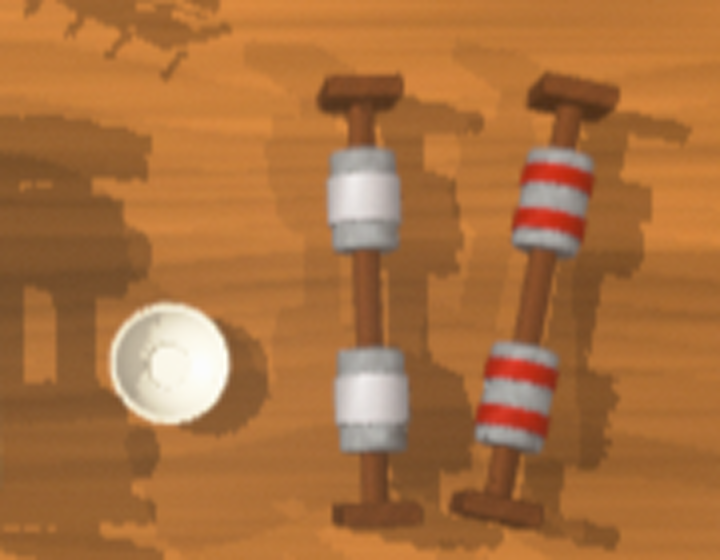

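Run:
```python
from h import *
P=camera_params("top"); print("cam",ray(P,(0,0))[0])
def z(o,p,h): return onplane(P,((p[0]+.5)/4-.5+o,(p[1]+.5)/4-.5+180),h)
B={'bangle':(110,.075,(272,238),(269,338),(273,113),(268,468)),
'watch':(110,.075,(669,236),(670,336),(667,103),(672,470)),
'cuff':(300,.023,(367,251),(370,348),(361,125),(375,470)),
'leather':(300,.023,(542,255),(524,343),(566,125),(501,475))}
for k,(o,h,a,b,n1,n2) in B.items():
    a,b,n1,n2=[z(o,p,h) for p in(a,b,n1,n2)]
    d=n1-n2; print(k,(a+b)/2,"waist",np.linalg.norm(a-b),"ang",np.arctan2(d[1],d[0]))
# cheek tops
for cols in((205,215),(465,455),(595,600)):
    print(z(110,(cols[0],97 if cols[0]<500 else 93),.082),z(110,(cols[1],476),.082))
for n,(u,v),h in(("vase",(236,152),.1),("candle",(306,138),.08),("perf",(364,152),.1),("dish",(342,271),.022),("cream",(192,353),.045),("brushtop",(424,324),.02),("brushbot",(437,415),.02)):
    print(n,onplane(P,(u,v),h))
```

```text
cam [ 0.3687 -0.0274  1.1749]
bangle [0.5195 0.2765 0.075 ] waist 0.05768614887268486 ang 0.02182290676189165
watch [0.5196 0.0484 0.075 ] waist 0.05771367777650868 ang 0.018920951834850465
cuff [ 0.5173 -0.2226  0.023 ] waist 0.05849852384595841 ang 0.010775830777941814
leather [ 0.5171 -0.3211  0.023 ] waist 0.054583372710169574 ang -0.22276304283745402
[0.6298 0.3162 0.082 ] [0.4124 0.3018 0.082 ]
[0.6291 0.1664 0.082 ] [0.4117 0.1674 0.082 ]
[0.6311 0.0915 0.082 ] [0.4114 0.0862 0.082 ]
vase [0.7471 0.1424 0.1   ]
candle [ 0.7878 -0.0189  0.08  ]
perf [ 0.7457 -0.1526  0.1   ]
dish [ 0.4782 -0.1031  0.022 ]
cream [0.2903 0.2428 0.045 ]
brushtop [ 0.3526 -0.294   0.02  ]
brushbot [ 0.1472 -0.3157  0.02  ]
```

```bash
cat >> h.py <<'E'
from scipy.spatial.transform import Rotation as Ro
import sys
def rel(p,yaw,o=None):
    o=o or get_obs()
    R0=Ro.from_euler('xyz',o["eef_rot"]); R1=Ro.from_euler('xyz',[-np.pi/2,0,yaw])
    t=R0.inv().apply(np.array(p)-o["ee_pos"]); 
    print("t/0.5",np.round(t/.5,4),"rot",np.round((R0.inv()*R1).as_rotvec()/(np.pi/2),4),"rows",np.linalg.norm(t)/.0417)
E
cat > rel.py <<'E'
from h import *
a=[float(v) for v in sys.argv[1:]]
rel(a[:3],a[3])
E
python3 rel.py .35 -.2 .22 -1.551
```

```text
t/0.5 [-0.4861  0.0085  0.523 ] rot [ 0.0001  0.2075 -0.0005] rows 8.561221066106645
```

```bash
python3 -m pendant '{"translation":[[-0.486,0.008,0.523],[-0.486,0.008,0.523],[-0.486,0.008,0.523],[-0.486,0.008,0.523],[-0.486,0.008,0.523],[-0.486,0.008,0.523],[-0.486,0.008,0.523],[-0.486,0.008,0.523]],"rot":[[0,0.207,0],[0,0.207,0],[0,0.207,0],[0,0.207,0],[0,0.207,0],[0,0.207,0],[0,0.207,0],[0,0.207,0]]}' 0.6 30; python3 rel.py .520 .048 .2 -1.551
```

```text
time_s: 0.82
ee_pos: [0.3392, -0.2198, 0.2206]
eef_rot: [-1.571, 0.001, -1.551]
force: [0.7, -0.6, 0.3]
grip_width: 0.0564
t/0.5 [-0.5281  0.0415  0.3724] rot [-0.      0.0003 -0.0005] rows 7.764482660720866
```

```bash
python3 -m pendant '{"translation":[[-0.528,0.041,0.372],[-0.528,0.041,0.372],[-0.528,0.041,0.372],[-0.528,0.041,0.372],[-0.528,0.041,0.372],[-0.528,0.041,0.372],[-0.528,0.041,0.372],[-0.528,0.041,0.372]],"rot":[[0,0,0],[0,0,0],[0,0,0],[0,0,0],[0,0,0],[0,0,0],[0,0,0],[0,0,0]]}'; python3 -m pendant '{"translation":[[0,0,0],[0,0,0]],"rot":[[0,0,0],[0,0,0]]}'
python3 - <<'E'
from h import *
o=get_obs(); print(o["ee_pos"],o["eef_rot"])
cv2.imwrite("pics/w1.png",camera("wrist")[:,:,::-1])
cv2.imwrite("pics/t1.png",camera("top")[:,:,::-1])
T=np.array(camera_params("wrist")["tool_from_camera"])
E
```

```text
time_s: 1.48
ee_pos: [0.5206, 0.0506, 0.1998]
eef_rot: [-1.571, 0.001, -1.55]
force: [0.5, -0.4, -0.0]
grip_width: 0.0562
time_s: 1.65
ee_pos: [0.5207, 0.052, 0.199]
eef_rot: [-1.573, 0.001, -1.547]
force: [-0.5, -0.9, 0.9]
grip_width: 0.0564
[0.5207 0.052  0.199 ] [-1.5726  0.0008 -1.5469]
```

View pics/w1.png

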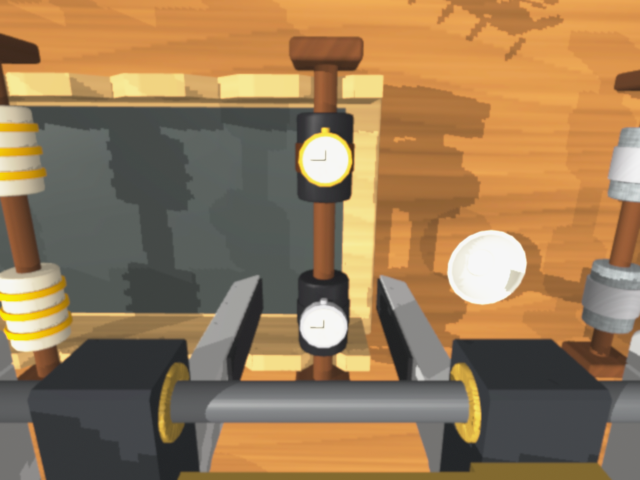

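The wrist view shows the watch bar's dowel at column ~324, rows 200 to 272, between the fingers. I'll measure its position from here.

```bash
cat >> h.py <<'E'
def wp():
    "wrist camera params in world form"
    o=get_obs(); p=camera_params("wrist"); T=np.eye(4); T[:3,:3]=Ro.from_euler('xyz',o["eef_rot"]).as_matrix(); T[:3,3]=o["ee_pos"]
    return dict(mtx=p["mtx"],view=np.linalg.inv(T@np.array(p["tool_from_camera"])))
E
python3 - <<'E'
from h import *
P=wp()
for uv in((324.5,201),(323,272),(325,90),(322,358)): print(onplane(P,uv,.075))
E
python3 rel.py .52 .0484 .075 -1.551
```

```text
[0.5482 0.0477 0.075 ]
[0.4926 0.0475 0.075 ]
[0.6249 0.0492 0.075 ]
[0.4171 0.0466 0.075 ]
t/0.5 [ 0.0036  0.2491 -0.0002] rot [ 0.0006  0.001  -0.0004] rows 2.9876778738507612
```

```bash
python3 -m pendant '{"translation":[[0.005,0.07,0],[0.005,0.14,0],[0.005,0.20,0],[0.005,0.235,0],[0.005,0.248,0],[0.005,0.248,0],[0.005,0.248,0]],"rot":[[0,0.003,0],[0,0.003,0],[0,0.003,0],[0,0.003,0],[0,0.003,0],[0,0.003,0],[0,0.003,0]]}'; python3 -m pendant '{"translation":[[0,0,0],[0,0,0],[0,0,0],[0,0,0],[0,0,0],[0,0,0]],"rot":[[0,0,0],[0,0,0],[0,0,0],[0,0,0],[0,0,0],[0,0,0]]}' 0 35;python3 rel.py .52 .2005 .165 -1.555
```

```text
time_s: 2.33
ee_pos: [0.5205, 0.0471, 0.0768]
eef_rot: [-1.57, 0.001, -1.555]
force: [-0.0, -0.7, 0.2]
grip_width: 0.0567
time_s: 2.83
ee_pos: [0.5206, 0.0471, 0.0769]
eef_rot: [-1.57, 0.001, -1.555]
force: [-0.5, 0.3, -0.3]
grip_width: 0.0201
t/0.5 [-0.3069 -0.1759  0.0038] rot [-0.0004 -0.     -0.0004] rows 4.241953754212007
```

```bash
python3 -m pendant '{"translation":[[0,0,0],[0,0,0],[0,0,0]],"rot":[[0,0,0],[0,0,0],[0,0,0]]}';python3 -m pendant '{"translation":[[0,-0.06,0],[0,-0.12,0],[0,-0.176,0],[0,-0.176,0]],"rot":[[0,0,0],[0,0,0],[0,0,0],[0,0,0]]}';  python3 rel.py .5195 .2005 .165 -1.553
```

```text
time_s: 3.08
ee_pos: [0.5206, 0.0484, 0.0772]
eef_rot: [-1.57, 0.003, -1.555]
force: [-1.0, 11.0, 3.7]
grip_width: 0.0147
time_s: 3.42
ee_pos: [0.5223, 0.0483, 0.1702]
eef_rot: [-1.563, 0.003, -1.555]
force: [2.4, 0.1, -2.3]
grip_width: 0.0149
t/0.5 [-0.3045  0.0113 -0.0008] rot [-0.0051 -0.001  -0.0017] rows 3.653276355386547
```

```bash
python3 -m pendant '{"translation":[[-0.06,0,0],[-0.13,0,0],[-0.20,0.005,0],[-0.26,0.005,0],[-0.295,0.005,0],[-0.304,0.01,0],[-0.304,0.01,0]],"rot":[[0,0,0],[0,0,0],[0,0,0],[0,0,0],[0,0,0],[0,0,0],[0,0,0]]}';python3 -m pendant '{"translation":[[0,0,0],[0,0,0]],"rot":[[0,0,0],[0,0,0]]}'; python3 rel.py .5195 .2004 .077 -1.553
python3 - <<'E'
from h import *
cv2.imwrite("pics/w2.png",camera("wrist")[:,:,::-1])
E
```

```text
time_s: 4.0
ee_pos: [0.5192, 0.201, 0.1641]
eef_rot: [-1.565, 0.002, -1.553]
force: [-1.0, 0.3, -2.4]
grip_width: 0.015
time_s: 4.17
ee_pos: [0.5191, 0.1999, 0.1634]
eef_rot: [-1.566, 0.001, -1.554]
force: [0.1, -0.3, -2.6]
grip_width: 0.0149
t/0.5 [-0.0007  0.1728  0.    ] rot [-0.0031 -0.0005 -0.0009] rows 2.071783852157131
```

View pics/w2.png

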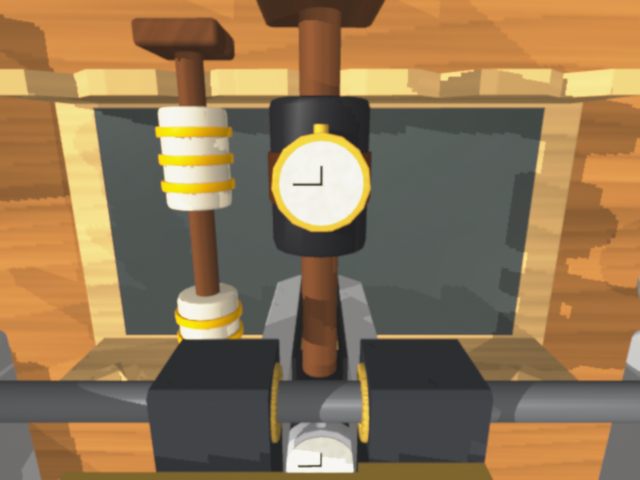

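The watch bar is held level above the notch. Next I lower it into place 3.

```bash
python3 -m pendant '{"translation":[[0,0.05,0],[0,0.10,0],[0,0.14,0],[0,0.162,0],[0,0.172,0],[0,0.174,0],[0,0.174,0]],"rot":[[0,0,0],[0,0,0],[0,0,0],[0,0,0],[0,0,0],[0,0,0],[0,0,0]]}';python3 -m pendant '{"translation":[[0,0,0],[0,0,0],[0,0,0],[0,0,0],[0,0,0],[0,0,0]],"rot":[[0,0,0],[0,0,0],[0,0,0],[0,0,0],[0,0,0],[0,0,0]]}' 0.5; python3 rel.py .5195 .2004 .2 -1.553
```

```text
time_s: 4.8
ee_pos: [0.5201, 0.2002, 0.0775]
eef_rot: [-1.565, 0.003, -1.555]
force: [-0.5, 3.7, -2.1]
grip_width: 0.0151
time_s: 5.3
ee_pos: [0.5202, 0.2002, 0.0777]
eef_rot: [-1.564, 0.003, -1.555]
force: [0.6, -0.2, -0.4]
grip_width: 0.0462
t/0.5 [-0.0012 -0.2447  0.0002] rot [-0.0041 -0.0011 -0.0018] rows 2.9339529690729638
```

```bash
python3 -m pendant '{"translation":[[0,-0.06,0],[0,-0.13,0],[0,-0.2,0],[-0.05,-0.245,0],[-0.12,-0.245,0],[-0.153,-0.245,0],[-0.153,-0.245,0]],"rot":[[-0.004,0,0],[-0.004,0,0],[-0.004,0,0],[-0.004,0,0],[-0.004,0,0],[-0.004,0,0],[-0.004,0,0]]}';python3 -m pendant '{"translation":[[0,0,0],[0,0,0]],"rot":[[0,0,0],[0,0,0]]}'
python3 - <<'E'
from h import *
cv2.imwrite("pics/w3.png",camera("wrist")[:,:,::-1])
rel([.52,.2765,.075],-1.553)
E
```

```text
time_s: 5.88
ee_pos: [0.5177, 0.2789, 0.2005]
eef_rot: [-1.57, 0.003, -1.552]
force: [0.2, -0.1, 0.3]
grip_width: 0.0469
time_s: 6.05
ee_pos: [0.5176, 0.2786, 0.2003]
eef_rot: [-1.571, 0.003, -1.552]
force: [-0.2, 0.5, 0.3]
grip_width: 0.0467
t/0.5 [0.0044 0.2506 0.0044] rot [-0.0001  0.0003 -0.002 ] rows 3.005779434095742
```

View pics/w3.png

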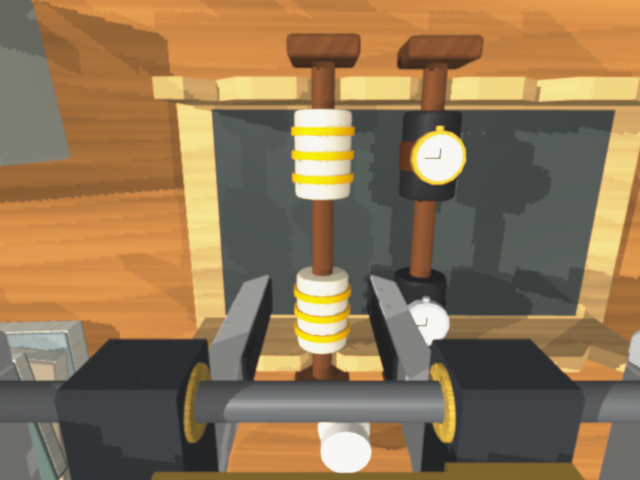

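The watch bar is seated in place 3 (column ~425) and the bangle bar is centred at ~322. Next I grasp the bangle bar.

```bash
python3 -m pendant '{"translation":[[0.004,0.07,0.004],[0.004,0.14,0.004],[0.004,0.20,0.004],[0.004,0.235,0.004],[0.004,0.25,0.004],[0.004,0.25,0.004],[0.004,0.25,0.004]],"rot":[[0,0,0],[0,0,0],[0,0,0],[0,0,0],[0,0,0],[0,0,0],[0,0,0]]}'; python3 -m pendant '{"translation":[[0,0,0],[0,0,0],[0,0,0],[0,0,0],[0,0,0],[0,0,0],[0,0,0],[0,0,0]],"rot":[[0,0,0],[0,0,0],[0,0,0],[0,0,0],[0,0,0],[0,0,0],[0,0,0],[0,0,0]]}' 0 35;python3 -m pendant '{"translation":[[0,-0.06,0],[0,-0.13,0],[0,-0.2,0],[0,-0.27,0],[0,-0.27,0]],"rot":[[0,0,0],[0,0,0],[0,0,0],[0,0,0],[0,0,0]]}';  python3 rel.py .5195 .0484 .21 -1.553
```

```text
time_s: 6.68
ee_pos: [0.5203, 0.2764, 0.0763]
eef_rot: [-1.57, 0.003, -1.553]
force: [0.0, 0.1, 0.5]
grip_width: 0.0469
time_s: 7.35
ee_pos: [0.5205, 0.2767, 0.0766]
eef_rot: [-1.569, 0.004, -1.553]
force: [-0.4, 3.2, 4.7]
grip_width: 0.0153
time_s: 7.77
ee_pos: [0.522, 0.2767, 0.2185]
eef_rot: [-1.56, 0.007, -1.553]
force: [1.9, 1.0, -1.7]
grip_width: 0.0152
t/0.5 [ 0.4566  0.0135 -0.0132] rot [-0.0066 -0.     -0.0047] rows 5.480062670693892
```

```bash
python3 -m pendant '{"translation":[[0.06,0,0],[0.14,0,0],[0.22,0,-0.005],[0.30,0,-0.01],[0.38,0.01,-0.013],[0.435,0.013,-0.013],[0.456,0.013,-0.013],[0.456,0.013,-0.013]],"rot":[[0,0,0],[0,0,0],[0,0,0],[0,0,0],[-0.004,0,0],[-0.006,0,0],[-0.006,0,0],[-0.006,0,0]]}';python3 -m pendant '{"translation":[[0,0,0],[0,0,0]],"rot":[[0,0,0],[0,0,0]]}'; python3 rel.py .5195 .0484 .077 -1.553
python3 - <<'E'
from h import *
cv2.imwrite("pics/w4.png",camera("wrist")[:,:,::-1])
E
```

```text
time_s: 8.43
ee_pos: [0.5194, 0.0467, 0.2095]
eef_rot: [-1.571, 0.007, -1.556]
force: [0.1, 0.5, -1.9]
grip_width: 0.0152
time_s: 8.6
ee_pos: [0.5193, 0.0475, 0.2092]
eef_rot: [-1.572, 0.007, -1.555]
force: [-0.4, 1.0, -2.6]
grip_width: 0.015
t/0.5 [0.0002 0.2645 0.0006] rot [ 0.0005 -0.0015 -0.0045] rows 3.171012161977295
```

View pics/w4.png

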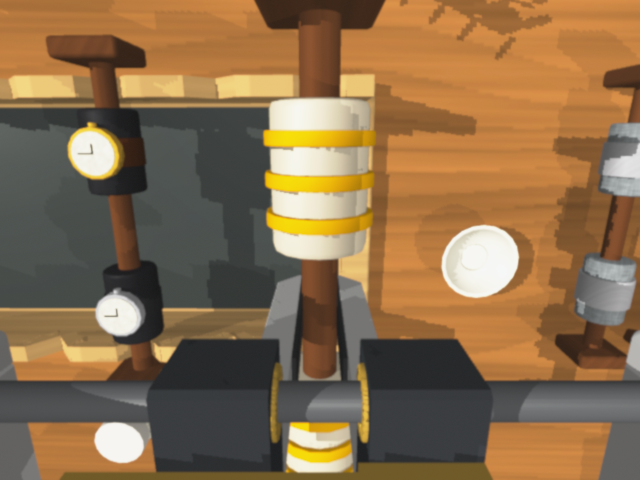

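The bangle bar is held level over place 1, so I lower it.

```bash
python3 -m pendant '{"translation":[[0,0.07,0],[0,0.14,0],[0,0.20,0],[0,0.24,0],[0,0.258,0],[0,0.265,0],[0,0.265,0],[0,0.265,0]],"rot":[[0,0,-0.004],[0,0,-0.004],[0,0,-0.004],[0,0,-0.004],[0,0,-0.004],[0,0,-0.004],[0,0,-0.004],[0,0,-0.004]]}';python3 -m pendant '{"translation":[[0,0,0],[0,0,0],[0,0,0],[0,0,0],[0,0,0],[0,0,0]],"rot":[[0,0,0],[0,0,0],[0,0,0],[0,0,0],[0,0,0],[0,0,0]]}' 0.5; python3 rel.py .5195 .2004 .2 -1.553
```

```text
time_s: 9.32
ee_pos: [0.5197, 0.0494, 0.0775]
eef_rot: [-1.57, 0.001, -1.554]
force: [0.1, -0.3, -2.5]
grip_width: 0.0149
time_s: 9.82
ee_pos: [0.5198, 0.0494, 0.0776]
eef_rot: [-1.57, 0.001, -1.554]
force: [-0.4, -0.3, -0.2]
grip_width: 0.0467
t/0.5 [-0.3022 -0.2446  0.0047] rot [-0.0003 -0.0006 -0.0006] rows 4.6618063239777054
```

Next the gripper goes back up and over the watch bar in place 3.

```bash
python3 -m pendant '{"translation":[[0,-0.06,0],[0,-0.14,0],[0,-0.22,0],[-0.08,-0.245,0],[-0.16,-0.245,0],[-0.24,-0.245,0],[-0.302,-0.245,0],[-0.302,-0.245,0]],"rot":[[0,0,0],[0,0,0],[0,0,0],[0,0,0],[0,0,0],[0,0,0],[0,0,0],[0,0,0]]}';python3 -m pendant '{"translation":[[0,0,0],[0,0,0]],"rot":[[0,0,0],[0,0,0]]}'
python3 - <<'E'
from h import *
cv2.imwrite("pics/w5.png",camera("wrist")[:,:,::-1])
rel([.52,.2004,.075],-1.553)
E
```

```text
time_s: 10.48
ee_pos: [0.5165, 0.2047, 0.2002]
eef_rot: [-1.57, 0.002, -1.55]
force: [0.1, 0.6, -1.1]
grip_width: 0.047
time_s: 10.65
ee_pos: [0.5163, 0.2048, 0.2001]
eef_rot: [-1.57, 0.002, -1.549]
force: [0.4, 0.5, -0.7]
grip_width: 0.0471
t/0.5 [0.0082 0.2503 0.0068] rot [-0.0003  0.0017 -0.001 ] rows 3.0035593207343076
```

View pics/w5.png

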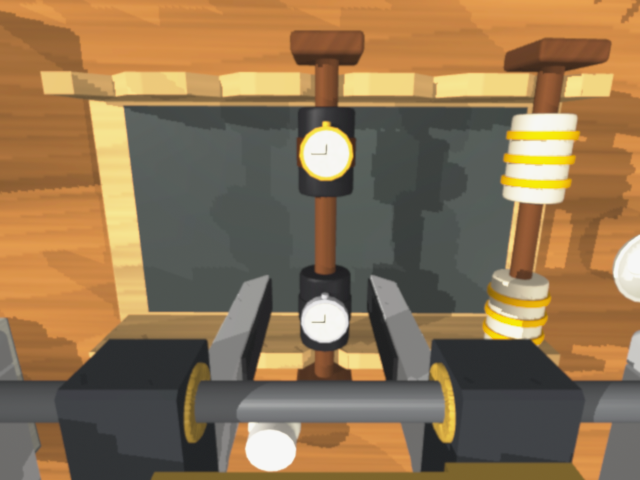

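The bangle bar is now in place 1 and the watch bar is centred at column ~325. I move the watch bar to place 4.

```bash
python3 -m pendant '{"translation":[[0.008,0.07,0.006],[0.008,0.14,0.006],[0.008,0.20,0.006],[0.008,0.235,0.006],[0.008,0.25,0.006],[0.008,0.25,0.006],[0.008,0.25,0.006]],"rot":[[0,0.002,0],[0,0.002,0],[0,0.002,0],[0,0.002,0],[0,0.002,0],[0,0.002,0],[0,0.002,0]]}'; python3 -m pendant '{"translation":[[0,0,0],[0,0,0],[0,0,0],[0,0,0],[0,0,0],[0,0,0],[0,0,0],[0,0,0]],"rot":[[0,0,0],[0,0,0],[0,0,0],[0,0,0],[0,0,0],[0,0,0],[0,0,0],[0,0,0]]}' 0 35;python3 -m pendant '{"translation":[[0,-0.06,0],[0,-0.13,0],[0,-0.16,0],[0,-0.16,0]],"rot":[[0,0,0],[0,0,0],[0,0,0],[0,0,0]]}';  python3 rel.py .5195 .2765 .155 -1.553
```

```text
time_s: 11.28
ee_pos: [0.5202, 0.2, 0.0761]
eef_rot: [-1.569, 0.002, -1.554]
force: [0.4, 0.1, 0.0]
grip_width: 0.0472
time_s: 11.95
ee_pos: [0.5204, 0.2007, 0.0765]
eef_rot: [-1.569, 0.003, -1.554]
force: [-0.0, 4.9, 1.6]
grip_width: 0.0154
time_s: 12.28
ee_pos: [0.5214, 0.2007, 0.1599]
eef_rot: [-1.563, 0.004, -1.554]
force: [0.9, 0.4, -2.9]
grip_width: 0.0151
t/0.5 [-0.1516  0.0103 -0.0014] rot [-0.0047 -0.0006 -0.0026] rows 1.8219364836639556
```

```bash
python3 -m pendant '{"translation":[[-0.04,0,0],[-0.09,0,0],[-0.135,0.01,0],[-0.151,0.01,0],[-0.151,0.01,0],[-0.151,0.01,0]],"rot":[[0,0,0],[0,0,0],[-0.004,0,0],[-0.004,0,0],[-0.004,0,0],[-0.004,0,0]]}'; python3 rel.py .5195 .2765 .077 -1.553
python3 - <<'E'
from h import *
cv2.imwrite("pics/w6.png",camera("wrist")[:,:,::-1])
E
```

```text
time_s: 12.78
ee_pos: [0.5198, 0.2757, 0.1539]
eef_rot: [-1.571, 0.003, -1.553]
force: [-0.1, -0.5, -2.3]
grip_width: 0.0153
t/0.5 [-0.0011  0.1538 -0.0004] rot [ 0.0004 -0.0002 -0.002 ] rows 1.8436272072988378
```

View pics/w6.png

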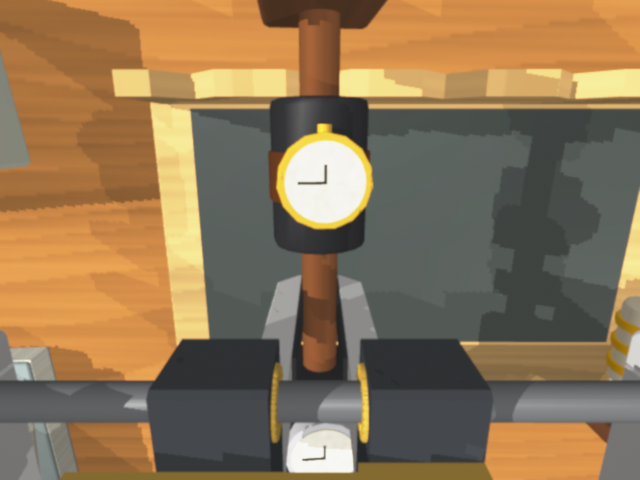

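The bar is held well over place 4. I lower and release it, then back off.

```bash
python3 -m pendant '{"translation":[[0,0.05,0],[0,0.10,0],[0,0.135,0],[0,0.148,0],[0,0.154,0],[0,0.154,0],[0,0.154,0]],"rot":[[0,0,0],[0,0,0],[0,0,0],[0,0,0],[0,0,0],[0,0,0],[0,0,0]]}';python3 -m pendant '{"translation":[[0,0,0],[0,0,0],[0,0,0],[0,0,0],[0,0,0],[0,0,0]],"rot":[[0,0,0],[0,0,0],[0,0,0],[0,0,0],[0,0,0],[0,0,0]]}' 0.5;python3 -m pendant '{"translation":[[0,-0.06,0],[0,-0.13,0],[0,-0.2,0],[0,-0.26,0],[0,-0.26,0]],"rot":[[0,0,0],[0,0,0],[0,0,0],[0,0,0],[0,0,0]]}';  python3 rel.py .515 -.12 .21 -1.555
```

```text
time_s: 13.42
ee_pos: [0.5204, 0.2765, 0.0789]
eef_rot: [-1.569, 0.007, -1.555]
force: [-5.5, 11.6, 6.8]
grip_width: 0.0148
time_s: 13.92
ee_pos: [0.5204, 0.2762, 0.0788]
eef_rot: [-1.569, 0.007, -1.555]
force: [0.7, 0.3, -0.1]
grip_width: 0.0467
time_s: 14.33
ee_pos: [0.5219, 0.276, 0.2154]
eef_rot: [-1.56, 0.01, -1.555]
force: [0.4, -0.7, 0.1]
grip_width: 0.047
t/0.5 [ 0.7917  0.0024 -0.0264] rot [-0.0066 -0.     -0.0065] rows 9.498427474630393
```

```bash
python3 -m pendant '{"translation":[[0.08,0,0],[0.16,0,0],[0.24,0,-0.01],[0.32,0,-0.01],[0.40,0,-0.02],[0.48,0,-0.02],[0.56,0,-0.026],[0.64,0,-0.026]],"rot":[[-0.006,0,-0.006],[-0.006,0,-0.006],[-0.006,0,-0.006],[-0.006,0,-0.006],[-0.006,0,-0.006],[-0.006,0,-0.006],[-0.006,0,-0.006],[-0.006,0,-0.006]]}';python3 -m pendant '{"translation":[[0.08,0,0],[0.15,0,0],[0.15,0,0],[0.15,0,0]],"rot":[[0,0,0],[0,0,0],[0,0,0],[0,0,0]]}'
python3 - <<'E'
from h import *
print(get_obs()["ee_pos"],get_obs()["eef_rot"])
cv2.imwrite("pics/w7.png",camera("wrist")[:,:,::-1])
cv2.imwrite("pics/s7.png",camera("side")[:,:,::-1])
E
```

```text
time_s: 15.0
ee_pos: [0.5132, -0.0461, 0.2117]
eef_rot: [-1.57, 0.001, -1.555]
force: [0.6, 0.7, 0.3]
grip_width: 0.0468
time_s: 15.33
ee_pos: [0.5141, -0.1224, 0.211]
eef_rot: [-1.571, 0.001, -1.558]
force: [0.3, 0.8, -0.4]
grip_width: 0.0471
[ 0.5141 -0.1224  0.211 ] [-1.5708  0.001  -1.558 ]
```

View pics/w7.png

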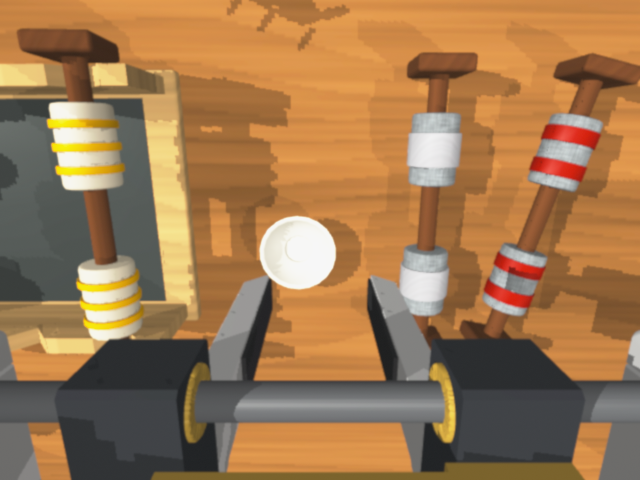

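View pics/s7.png

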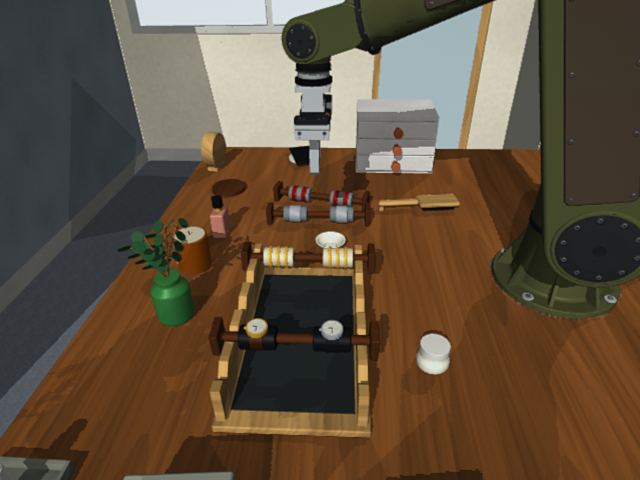

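The side view shows watch and bangle swapped and seated level. The loose bars look unmoved, with the cuff waist at ~(428,216) and the leather waist at ~(537,216) in the wrist view.

Run:
```python
from h import *
P=wp()
for uv in((430,185.5),(426,247),(437,95),(420,322)): print(onplane(P,uv,.023))
for uv in((553,187),(526,248),(584,97),(497,322)): print(onplane(P,uv,.023))
rel([.517,-.2226,.12],-1.560)
```

```text
[ 0.5468 -0.2176  0.023 ]
[ 0.4897 -0.2191  0.023 ]
[ 0.6228 -0.2166  0.023 ]
[ 0.4128 -0.22    0.023 ]
[ 0.5472 -0.3274  0.023 ]
[ 0.4902 -0.3122  0.023 ]
[ 0.6231 -0.3402  0.023 ]
[ 0.414  -0.2956  0.023 ]
t/0.5 [0.2046 0.1823 0.002 ] rot [-0.0002  0.0033 -0.0007] rows 3.285982908997578
```

```bash
python3 -m pendant '{"translation":[[0.06,0,0],[0.13,0.03,0.002],[0.18,0.10,0.002],[0.2,0.14,0.002],[0.2,0.14,0.002],[0.2,0.14,0.002],[0.2,0.14,0.002]],"rot":[[0,0.002,0],[0,0.002,0],[0,0.002,0],[0,0.002,0],[0,0.002,0],[0,0.002,0],[0,0.002,0]]}'
python3 - <<'E'
from h import *
print(get_obs()["ee_pos"],get_obs()["eef_rot"])
cv2.imwrite("pics/w8.png",camera("wrist")[:,:,::-1])
E
```

```text
time_s: 16.02
ee_pos: [0.5178, -0.219, 0.1427]
eef_rot: [-1.569, 0.0, -1.556]
force: [0.4, -0.2, 1.0]
grip_width: 0.0471
[ 0.5178 -0.219   0.1427] [-1.5689  0.0004 -1.5563]
```

View pics/w8.png

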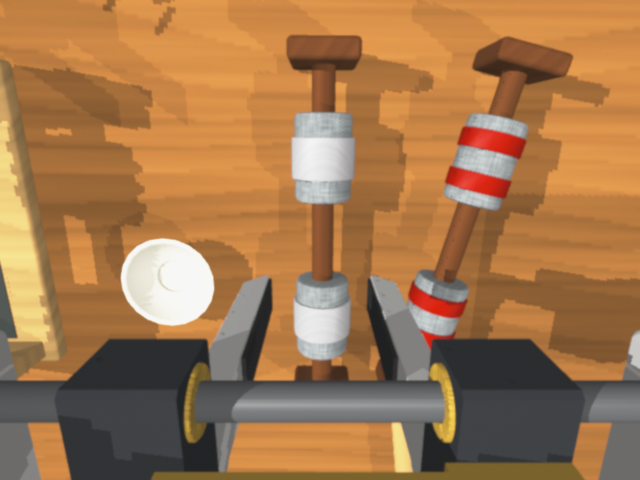

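Run:
```python
from h import *
P=wp()
for uv in((322.5,202.5),(322,273),(323.5,93),(321,365)): print(onplane(P,uv,.023))
rel([.518,-.221,.024],-1.558)
```

```text
[ 0.546  -0.2203  0.023 ]
[ 0.4917 -0.2208  0.023 ]
[ 0.6207 -0.2198  0.023 ]
[ 0.4119 -0.2212  0.023 ]
t/0.5 [ 0.0038  0.2381 -0.0005] rot [-0.0016  0.0012 -0.    ] rows 2.8553100367733535
```

```bash
python3 -m pendant '{"translation":[[0.004,0.07,0],[0.004,0.14,0],[0.004,0.19,0],[0.004,0.225,0],[0.004,0.237,0],[0.004,0.237,0],[0.004,0.237,0]],"rot":[[0,0.002,0],[0,0.002,0],[0,0.002,0],[0,0.002,0],[0,0.002,0],[0,0.002,0],[0,0.002,0]]}'; python3 -m pendant '{"translation":[[0,0,0],[0,0,0],[0,0,0],[0,0,0],[0,0,0],[0,0,0],[0,0,0],[0,0,0]],"rot":[[0,0,0],[0,0,0],[0,0,0],[0,0,0],[0,0,0],[0,0,0],[0,0,0],[0,0,0]]}' 0 35;python3 -m pendant '{"translation":[[0,-0.06,0],[0,-0.13,0],[0,-0.2,0],[0,-0.27,0],[0,-0.34,0],[0,-0.37,0],[0,-0.37,0]],"rot":[[0,0,0],[0,0,0],[0,0,0],[0,0,0],[0,0,0],[0,0,0],[0,0,0]]}';  python3 rel.py .5195 .2004 .21 -1.553
```

```text
time_s: 16.65
ee_pos: [0.5192, -0.221, 0.0263]
eef_rot: [-1.566, -0.001, -1.558]
force: [0.9, -0.1, -0.4]
grip_width: 0.0472
time_s: 17.32
ee_pos: [0.5193, -0.2211, 0.0265]
eef_rot: [-1.566, -0.001, -1.559]
force: [-0.9, 0.7, 5.4]
grip_width: 0.0149
time_s: 17.9
ee_pos: [0.5194, -0.2213, 0.215]
eef_rot: [-1.561, -0.004, -1.559]
force: [0.2, -0.1, -2.7]
grip_width: 0.0151
t/0.5 [-0.8434  0.007   0.0105] rot [-0.0062 -0.0035  0.0024] rows 10.113428353002703
```

```bash
python3 -m pendant '{"translation":[[-0.06,0,0],[-0.14,0,0],[-0.22,0,0],[-0.30,0,0],[-0.38,0,0],[-0.46,0,0.005],[-0.54,0,0.005],[-0.60,0,0.007]],"rot":[[-0.003,0,0],[-0.003,0,0],[-0.003,0,0],[-0.003,0,0],[-0.003,0,0],[-0.003,0,0],[-0.003,0,0],[-0.003,0,0]]}'; python3 rel.py .5195 .2004 .17 -1.553
```

```text
time_s: 18.57
ee_pos: [0.5181, 0.0814, 0.2118]
eef_rot: [-1.569, -0.004, -1.558]
force: [0.7, -0.3, -2.6]
grip_width: 0.0152
t/0.5 [-0.2382  0.0827  0.0059] rot [-0.0013 -0.0029  0.0023] rows 3.0238798912048774
```

```bash
python3 -m pendant '{"translation":[[-0.07,0,0],[-0.14,0,0],[-0.20,0.01,0.004],[-0.235,0.05,0.005],[-0.238,0.08,0.005],[-0.238,0.082,0.005],[-0.238,0.082,0.005]],"rot":[[0,-0.003,0.002],[0,-0.003,0.002],[0,-0.003,0.002],[0,-0.003,0.002],[0,-0.003,0.002],[0,-0.003,0.002],[0,-0.003,0.002]]}'; python3 rel.py .5195 .2004 .078 -1.553
python3 - <<'E'
from h import *
cv2.imwrite("pics/w9.png",camera("wrist")[:,:,::-1])
E
```

```text
time_s: 19.15
ee_pos: [0.5182, 0.2, 0.1683]
eef_rot: [-1.573, -0.002, -1.553]
force: [0.1, -0.9, -2.7]
grip_width: 0.0151
t/0.5 [-0.0011  0.1806  0.003 ] rot [0.0012 0.0003 0.0011] rows 2.166114395525099
```

View pics/w9.png

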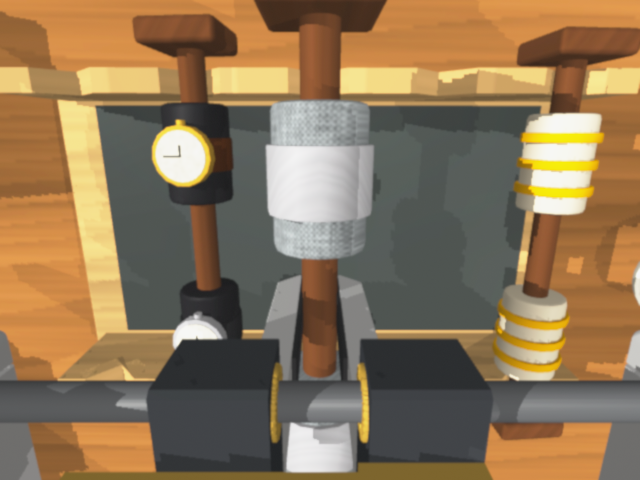

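The cuff bar is held level and centred over place 3, so I lower it.

```bash
python3 -m pendant '{"translation":[[0,0.05,0.003],[0,0.10,0.003],[0,0.14,0.003],[0,0.165,0.003],[0,0.177,0.003],[0,0.18,0.003],[0,0.18,0.003]],"rot":[[0,0,0],[0,0,0],[0,0,0],[0,0,0],[0,0,0],[0,0,0],[0,0,0]]}';python3 -m pendant '{"translation":[[0,0,0],[0,0,0],[0,0,0],[0,0,0],[0,0,0],[0,0,0]],"rot":[[0,0,0],[0,0,0],[0,0,0],[0,0,0],[0,0,0],[0,0,0]]}' 0.5;python3 -m pendant '{"translation":[[0,-0.06,0],[0,-0.13,0],[0,-0.2,0],[0,-0.26,0],[0,-0.26,0]],"rot":[[0,0,0],[0,0,0],[0,0,0],[0,0,0],[0,0,0]]}';  python3 rel.py .5185 -.22 .21 -1.7
```

```text
time_s: 19.78
ee_pos: [0.5209, 0.1995, 0.0804]
eef_rot: [-1.569, -0.001, -1.554]
force: [0.3, -0.2, -1.8]
grip_width: 0.0148
time_s: 20.28
ee_pos: [0.521, 0.1995, 0.0806]
eef_rot: [-1.569, -0.001, -1.554]
force: [0.2, 0.1, 0.1]
grip_width: 0.0468
time_s: 20.7
ee_pos: [0.5225, 0.2002, 0.217]
eef_rot: [-1.56, 0.002, -1.554]
force: [-0.6, 0.0, 0.2]
grip_width: 0.0473
t/0.5 [ 0.8401  0.0122 -0.0226] rot [-0.0066  0.0932 -0.0017] rows 10.078136885997653
```

```bash
python3 -m pendant '{"translation":[[0.08,0,0],[0.16,0,0],[0.24,0,-0.01],[0.32,0,-0.01],[0.40,0,-0.02],[0.48,0,-0.02],[0.56,0,-0.022],[0.64,0,-0.022]],"rot":[[-0.006,0,0],[-0.006,0,0],[-0.006,0,0],[-0.006,0,0],[-0.006,0,0],[-0.006,0,0],[-0.006,0,0],[-0.006,0,0]]}';python3 -m pendant '{"translation":[[0.08,0,0],[0.16,0,0],[0.20,0,0],[0.20,0,0],[0.20,0,0]],"rot":[[0,0.05,0],[0,0.1,0],[0,0.15,0],[0,0.15,0],[0,0.15,0]]}'
python3 - <<'E'
from h import *
print(get_obs()["ee_pos"],get_obs()["eef_rot"])
cv2.imwrite("pics/w10.png",camera("wrist")[:,:,::-1])
E
```

```text
time_s: 21.37
ee_pos: [0.5165, -0.1219, 0.2161]
eef_rot: [-1.57, 0.002, -1.554]
force: [0.6, -0.5, 0.3]
grip_width: 0.0471
time_s: 21.78
ee_pos: [0.5178, -0.2225, 0.2152]
eef_rot: [-1.571, 0.002, -1.79]
force: [0.3, -0.3, 0.3]
grip_width: 0.0473
[ 0.5178 -0.2225  0.2152] [-1.571   0.0024 -1.7902]
```

View pics/w10.png

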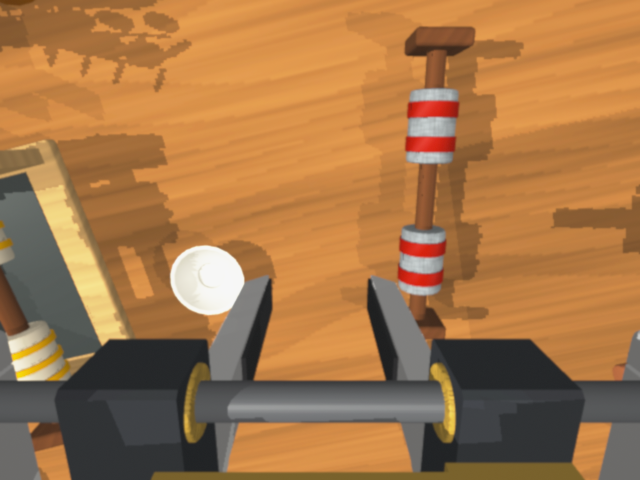

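The leather bar now lies with its waist around (427,195), tilted about as expected. I'll measure it.

Run:
```python
from h import *
P=wp()
a=[onplane(P,uv,.023) for uv in((428.5,163),(424.5,227),(435,70),(418.5,305))]
for p in a: print(p)
d=a[2]-a[3]; th=np.arctan2(d[1],d[0]); m=(a[0]+a[1])/2; print(m,th)
rel([m[0],m[1],.12],th-np.pi/2)
```

```text
[ 0.5464 -0.3258  0.023 ]
[ 0.4891 -0.3138  0.023 ]
[ 0.6211 -0.3421  0.023 ]
[ 0.4122 -0.2965  0.023 ]
[ 0.5177 -0.3198  0.023 ] -0.21480350969731934
t/0.5 [0.1926 0.1904 0.0418] rot [-0.     -0.0016 -0.0016] rows 3.2857674162680164
```

```bash
python3 -m pendant '{"translation":[[0.06,0,0.01],[0.13,0.03,0.03],[0.18,0.10,0.042],[0.193,0.16,0.042],[0.193,0.16,0.042],[0.193,0.16,0.042],[0.193,0.16,0.042]],"rot":[[0,0,0],[0,0,0],[0,0,0],[0,0,0],[0,0,0],[0,0,0],[0,0,0]]}'
python3 - <<'E'
from h import *
cv2.imwrite("pics/w11.png",camera("wrist")[:,:,::-1])
rel([.517,-.3205,.023],-1.788)
E
```

```text
time_s: 22.42
ee_pos: [0.5188, -0.319, 0.1374]
eef_rot: [-1.569, 0.002, -1.786]
force: [0.1, -0.4, 1.0]
grip_width: 0.047
t/0.5 [ 0.0037  0.2296 -0.004 ] rot [-0.0019  0.0012 -0.0008] rows 2.7537003618076414
```

View pics/w11.png

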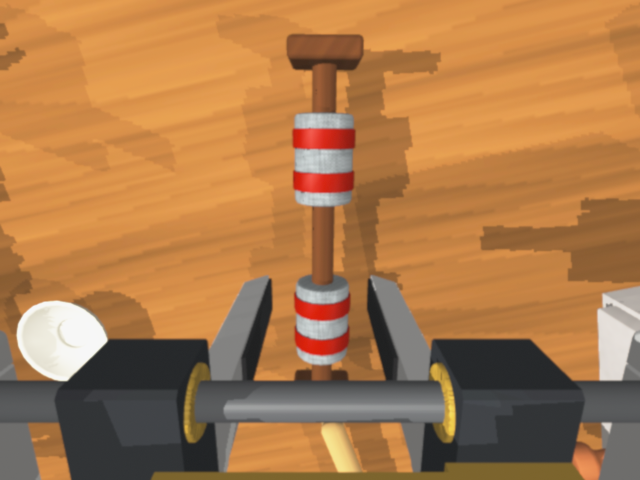

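The leather bar is centred at column ~323 and aligned with the fingers. I descend and grasp.

```bash
python3 -m pendant '{"translation":[[0.004,0.07,-0.003],[0.004,0.14,-0.003],[0.004,0.19,-0.003],[0.004,0.22,-0.003],[0.004,0.229,-0.003],[0.004,0.229,-0.003],[0.004,0.229,-0.003]],"rot":[[0,0.002,0],[0,0.002,0],[0,0.002,0],[0,0.002,0],[0,0.002,0],[0,0.002,0],[0,0.002,0]]}'; python3 -m pendant '{"translation":[[0,0,0],[0,0,0],[0,0,0],[0,0,0],[0,0,0],[0,0,0],[0,0,0],[0,0,0]],"rot":[[0,0,0],[0,0,0],[0,0,0],[0,0,0],[0,0,0],[0,0,0],[0,0,0],[0,0,0]]}' 0 35;python3 -m pendant '{"translation":[[0,-0.06,0],[0,-0.13,0],[0,-0.2,0],[0,-0.27,0],[0,-0.34,0],[0,-0.37,0],[0,-0.37,0]],"rot":[[0,0,0],[0,0,0],[0,0,0],[0,0,0],[0,0,0],[0,0,0],[0,0,0]]}';  python3 rel.py .5195 .0 .21 -1.553
```

```text
time_s: 23.05
ee_pos: [0.5186, -0.3209, 0.0255]
eef_rot: [-1.565, 0.0, -1.789]
force: [0.6, 0.7, -0.1]
grip_width: 0.047
time_s: 23.72
ee_pos: [0.5186, -0.321, 0.0257]
eef_rot: [-1.565, 0.0, -1.789]
force: [-0.8, 0.2, 4.4]
grip_width: 0.0154
time_s: 24.3
ee_pos: [0.5184, -0.3214, 0.2145]
eef_rot: [-1.559, -0.002, -1.789]
force: [-0.2, -0.2, -1.5]
grip_width: 0.0152
t/0.5 [-0.628   0.006  -0.1369] rot [-0.007  -0.1499  0.0022] rows 7.707396388812327
```

```bash
python3 -m pendant '{"translation":[[-0.06,0,-0.012],[-0.14,0,-0.03],[-0.22,0,-0.05],[-0.30,0,-0.065],[-0.38,0,-0.083],[-0.46,0,-0.1],[-0.54,0,-0.118],[-0.60,0,-0.131]],"rot":[[-0.006,-0.02,0],[-0.006,-0.04,0],[-0.006,-0.06,0],[-0.006,-0.08,0],[-0.006,-0.1,0],[-0.006,-0.12,0],[-0.006,-0.14,0],[-0.006,-0.15,0]]}'; python3 rel.py .5195 .1244 .17 -1.553
```

```text
time_s: 24.97
ee_pos: [0.5182, -0.0115, 0.2111]
eef_rot: [-1.572, -0.003, -1.55]
force: [-0.4, -0.2, -2.5]
grip_width: 0.0151
t/0.5 [-0.2719  0.0813  0.0084] rot [0.001  0.0018 0.0019] rows 3.4041361077581613
```

```bash
python3 -m pendant '{"translation":[[-0.07,0,0],[-0.14,0,0],[-0.20,0,0.004],[-0.25,0.02,0.006],[-0.271,0.05,0.006],[-0.271,0.08,0.006],[-0.271,0.08,0.006]],"rot":[[0,0.002,0.002],[0,0.002,0.002],[0,0.002,0.002],[0,0.002,0.002],[0,0.002,0.002],[0,0.002,0.002],[0,0.002,0.002]]}'; python3 rel.py .5195 .1244 .078 -1.553
python3 - <<'E'
from h import *
cv2.imwrite("pics/w12.png",camera("wrist")[:,:,::-1])
E
```

```text
time_s: 25.55
ee_pos: [0.5163, 0.1244, 0.166]
eef_rot: [-1.58, -0.001, -1.552]
force: [-1.1, -0.7, -2.9]
grip_width: 0.0151
t/0.5 [-0.0001  0.176   0.008 ] rot [0.0056 0.0007 0.0006] rows 2.112055628955593
```

View pics/w12.png

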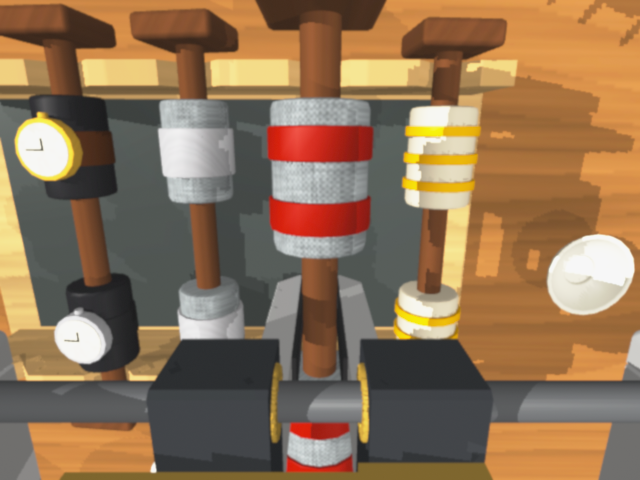

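The leather bar hangs centred between the cuff and bangle bars. I lower it into place 2 and release.

```bash
python3 -m pendant '{"translation":[[0,0.05,0.006],[0,0.10,0.006],[0,0.14,0.006],[0,0.163,0.006],[0,0.173,0.006],[0,0.176,0.006],[0,0.176,0.006]],"rot":[[0.005,0,0],[0.005,0,0],[0.005,0,0],[0.005,0,0],[0.005,0,0],[0.005,0,0],[0.005,0,0]]}';python3 -m pendant '{"translation":[[0,0,0],[0,0,0],[0,0,0],[0,0,0],[0,0,0],[0,0,0]],"rot":[[0,0,0],[0,0,0],[0,0,0],[0,0,0],[0,0,0],[0,0,0]]}' 0.45;python3 -m pendant '{"translation":[[0,-0.06,0],[0,-0.13,0],[0,-0.2,0],[0,-0.27,0],[0,-0.33,0],[0,-0.33,0]],"rot":[[0,0,0],[0,0,0],[0,0,0],[0,0,0],[0,0,0],[0,0,0]]}';  python3 rel.py .36 -.22 .25 -1.553
```

```text
time_s: 26.18
ee_pos: [0.5199, 0.1238, 0.0806]
eef_rot: [-1.569, -0.001, -1.553]
force: [0.0, 0.0, -2.4]
grip_width: 0.015
time_s: 26.68
ee_pos: [0.52, 0.1238, 0.0809]
eef_rot: [-1.568, -0.001, -1.553]
force: [-0.5, -0.0, -0.9]
grip_width: 0.0423
time_s: 27.18
ee_pos: [0.5212, 0.1242, 0.2522]
eef_rot: [-1.559, 0.001, -1.553]
force: [-0.1, 0.4, 0.8]
grip_width: 0.042
t/0.5 [ 0.6825 -0.0001 -0.3347] rot [-0.0073  0.0001 -0.0005] rows 9.115190287868634
```

```bash
python3 -m pendant '{"translation":[[0.08,0,-0.03],[0.16,0,-0.07],[0.24,0,-0.11],[0.32,0,-0.15],[0.40,0,-0.19],[0.47,0,-0.23],[0.54,0,-0.27],[0.61,0,-0.3]],"rot":[[0,0,0],[0,0,0],[0,0,0],[0,0,0],[0,0,0],[0,0,0],[0,0,0],[0,0,0]]}';python3 -m pendant '{"translation":[[0.08,0,-0.02],[0.16,0,-0.04],[0.16,0,-0.04],[0.16,0,-0.04]],"rot":[[0,0,0],[0,0,0],[0,0,0],[0,0,0]]}'
python3 - <<'E'
from h import *
for n in("top","side"): cv2.imwrite(f"pics/{n}F.png",camera(n)[:,:,::-1])
im=cv2.imread("pics/topF.png")
cv2.imwrite("pics/zF.png",cv2.resize(im[180:320,110:310],None,fx=4,fy=4,interpolation=cv2.INTER_CUBIC))
im=cv2.imread("pics/sideF.png")
cv2.imwrite("pics/zS.png",cv2.resize(im[220:440,200:400],None,fx=2.7,fy=2.7,interpolation=cv2.INTER_CUBIC))
E
```

```text
time_s: 27.85
ee_pos: [0.3777, -0.1786, 0.2501]
eef_rot: [-1.559, 0.001, -1.553]
force: [1.1, 0.2, 0.2]
grip_width: 0.0423
time_s: 28.18
ee_pos: [0.3584, -0.2603, 0.2492]
eef_rot: [-1.56, 0.001, -1.556]
force: [0.9, 0.9, -0.3]
grip_width: 0.0419
```

View pics/topF.png

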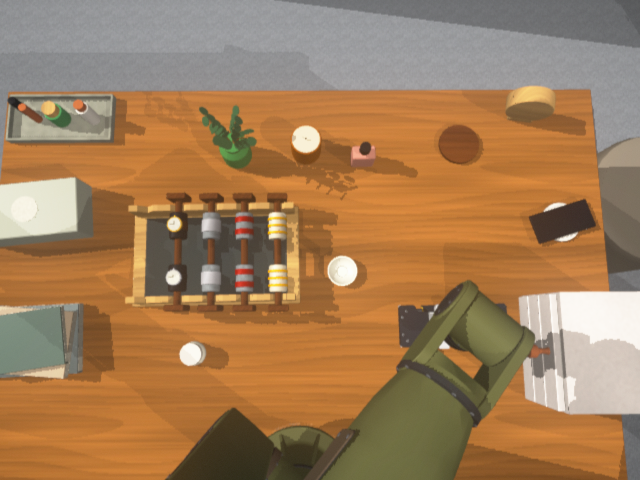

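View pics/zF.png

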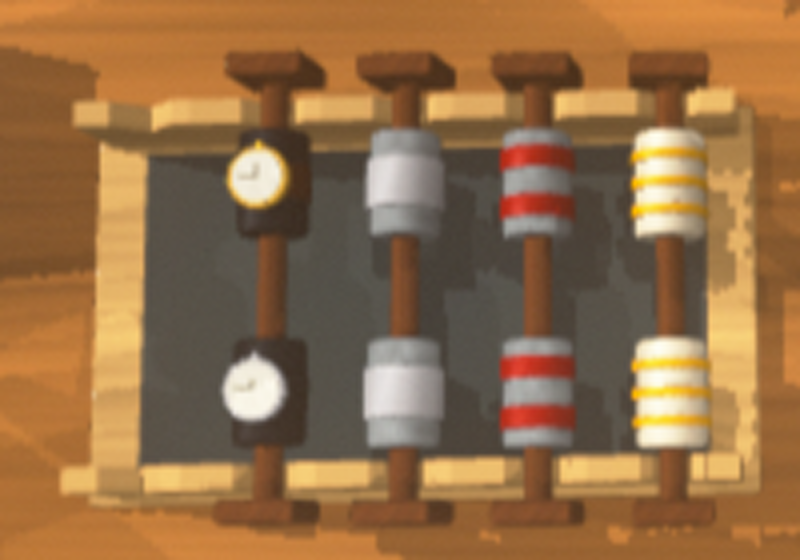

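View pics/zS.png

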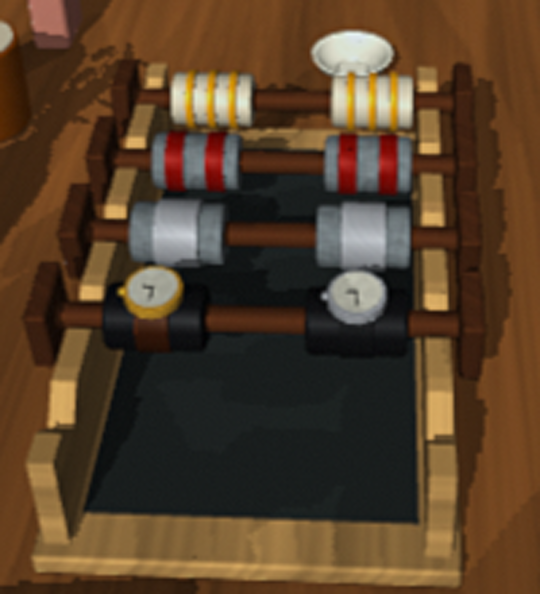

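All four bars look seated in both views. I'll do a quick two-view check of mid positions and heights.

Run:
```python
from h import *
T,S=camera_params("top"),camera_params("side")
t={'watch':(271.5,287),'cuff':(404,287),'leather':(537.5,287),'bangle':(669.5,287)}
s={'watch':(257,320),'cuff':(271,234),'leather':(283,162),'bangle':(293,100)}
pl={'watch':.2765,'cuff':.2004,'leather':.1244,'bangle':.0484}
for k in t:
    c1,d1=ray(T,((t[k][0]+.5)/4-.5+110,(t[k][1]+.5)/4-.5+180)); c2,d2=ray(S,((s[k][0]+.5)/2.7-.5+200,(s[k][1]+.5)/2.7-.5+220))
    q=np.linalg.lstsq(np.c_[d1,-d2],c2-c1,rcond=None)[0]; print(k,(c1+q[0]*d1+c2+q[1]*d2)/2,"expected y",pl[k])
```

```text
watch [0.5208 0.2759 0.0752] expected y 0.2765
cuff [0.5202 0.1999 0.0764] expected y 0.2004
leather [0.5197 0.1237 0.0763] expected y 0.1244
bangle [0.5193 0.0483 0.0768] expected y 0.0484
```

Run:
```python
from h import *
o=get_obs();print(o["time_s"],np.abs(o["joint_vel"]).max())
hand_in()
```

```text
28.2833 0.025820623761064625
the job is handed in; nothing more can be done
```

I swapped the watch and bangle bars, using place 3 as a temporary spot: the watch bar is now in place 4 and the bangle bar in place 1. The two loose bars on the table were laid in as well: cuff in place 3, leather in place 2. There was no bead bar this time.

**Checks:** The last top and side pictures show all four bars level in facing notches. Triangulated from both views, each bar's middle is within 1 mm of its place along the row. Their heights came out at 75–77 mm, against 75 mm nominal.

**Bystanders:** Everything visible stayed where it was. The hairbrush was hidden under the raised gripper in the last top picture; I did not see it touched, but its final position is unchecked.

I noticed no grip slip and no knocked bar. The only disagreement was about 2–4 mm between the wrist and top cameras on the cuff bar's position, which a closer look settled before I grasped it. I handed in at 28 s with the arm clear.

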